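Run a thread ring gauge down a stud until snug

TASK

Check the thread of the steel stud on the square fixture: pick up the knurled ring gauge, set it over the stud's nose and screw it down clockwise until it comes up against the black stop collar and you feel clear resistance, so that the stud's sprung mount winds up and its yellow pointer moves from the white mark into the green band, but never into the red. Then let go, leaving the ring snug on the collar, with the pliers, loupe and green wax ring left where they lie.

Things in the scene. Friction and masses are not known exactly. Their poses are not given: they have to be found in the camera images.
- ring_centre (a point): Centre, half-way up, of the loose knurled steel ring gauge: outer diameter 52 mm, 22 mm high, 0.1 to 0.2 kg, lying flat on the bench, red dot up. z points up out of the face with the red dot, x points to the dot. Its bore is 31 mm wide, with three evenly spaced thread lugs (22.4 mm clear between them) 6 mm above its underside and a guide lip 23 mm wide at the top.
- stud_top (a point): Top centre of the fixed, upright steel stud, 95 mm above the bench, z up. The stud's plain nose is 20 mm in diameter and tapers to 12 mm over the top 8 mm.
- thread_start (a point): Point on the stud's axis where its thread begins, 29 mm below the top: three-start, right-hand, 26 mm crest, 15 mm travel a turn. The ring set over the nose comes to rest level on the thread with its underside 5 to 10 mm below this point; from there, at any angle, turning it clockwise (seen from above) screws it down at once, with no searching (hold it level while it starts).
- stop_zone (a point): Point on the stud's axis 51.5 mm above the bench. The top of the black stop collar (38 mm wide, clamped on the stud at an unknown height) lies somewhere within 4 mm above or below it, so count on up to 0.9 turns before the ring meets it. Turned on from there, the ring carries the stud round with it; let go, the stud springs back and the ring stays snug on the collar.
- fixture: Fixture fixed to the bench: origin at the centre of its underside, z up, may be turned about z. Square steel base 96 x 96 x 16 mm, 4 mm screw heads at its corners. The stud turns clockwise in a torsion mount of 0.7 N m per rad. A yellow pointer 40 mm from the axis stands at a white mark (on -x) at rest; green band: 0.55 to 1.4 rad on (0.385 to 0.98 N m), red beyond.
- pliers: Bystander: black-handled pliers, 128 x 37 x 8 mm, loose on the bench.
- loupe: Bystander: small black folding loupe, 66 x 40 x 12 mm, loose on the bench.
- wax_ring: Bystander: green wax ring, 38 mm in diameter, 14 mm high, loose on the bench.
Things that resemble listed ones, but are neither listed nor needed, are in the scene too. What is shaped like the part that bears ring_centre but orange or purple is not meant.

How it is judged:
By the outcome, as a careful person would: the job done as asked, in the order asked, and still so for the second after the job is handed in, with the robot touching nothing.
It also fails if it takes over 72 s, if anything falls off the work surface, if the arm or the gripper's body presses on something with over 40 N, if the wrist force passes 120 N, or if a joint passes its speed limit or range.

ROBOT

A 6-joint arm with a two-finger parallel gripper is mounted at the origin on a cart in front of the work surface, level with it; the furniture and walls round the work are solid. World frame = base frame: x ahead of the robot, y to its left, z up, the work surface at z = 0. Lengths are in m, angles in rad, forces in N, time in s.
With the tool pointing down it reaches from about 0.25 to 0.775 m from the base axis. Payload 4 kg.
Tool frame: the origin (TCP) lies on the centre line of the jaws, within the pads' length; the fingertips stand 14 mm ahead of it and the grasp point (between the pads) lies 5 mm behind it; z points along the fingers, y is the direction in which the jaws open and shut (so a half turn about z gives the same grasp; the last joint's range is limited). The gripper opens to 85 mm and grips with 20 to 120 N. Pads are 22 mm wide; open, the fingers measure 114 mm over their backs; the gripper's body (76 mm by 85 mm) begins 54 mm behind the grasp point. The pads swing forward as they close: fully open they stand 13 mm farther back than shut.
Start: joints at [-1.239, 0.087, 1.371, -0, 1.684, -0.103], TCP at [0.232, -0.499, 0.245] pointing down, gripper open.
Joint ranges: [-3.1, 3.1], [-0.76, 2.03], [0.27, 2.55], [-1.08, 4.22], [0.17, 2.65], [-2.57, 2.57]. Speed limits (rad/s): [2.79, 2.79, 3.14, 3.14, 3.14, 3.14].

INTERFACE

Orientations are given as [roll, pitch, yaw] about the fixed x, y, z axes, in that order (R = Rz(yaw) Ry(pitch) Rx(roll)).
In Python, from bench import ctrl gives the robot as it stands. The module is installed in compiled form; this text tells all that it offers.
- The arm moves only by the tool step_arm, never from a script. Its argument "increments" is text: rows parted by semicolons, each of 7 numbers parted by spaces: the gripper's target within -1 to 1 (shut at 1, half-way at 0, fully open at -1), then the shift along the tool's x, y, z in m, then the turn, a rotation vector about the tool's x, y, z in degrees. In form: fingers x y z ax ay az; .... A call has 1 to 10 rows; each row shifts and turns the commanded pose from where the row before left it, along the tool's axes as they then stand; what a row does not reach is not made up. A row lasts 1/10 s, in which the tool goes at most 50 mm and 8.59 degrees, less where a joint would pass 70% of its speed; a pose out of reach is approached as far as the arm can. A call is refused whole if a number of a shift passes 0.05 or a number of a turn 8.59, either way. A call with a gripper value outside its range is refused whole. The fingers move at their own pace and stop on an object; "force" is the grip in N (left out, the last holds). Time passes only in rows, so rows that do not move let the fingers close. It gives the time, the measured TCP pose, the force and the opening at its end, in the units of the state.
- ctrl.get_state(): the state, without advancing time (a new reading comes with each control period).
- ctrl.grab_frame(name): name is "scene" or "top" or "wrist"; returns the picture (400x640x3 uint8, red, green, blue); there is no depth.
- ctrl.camera_model(name): a dict with "vfov" (degrees; the focal length in pixels is half the picture's height over the tangent of half this angle, whatever the lens; pixels are square), "cx", "cy" (the principal point, pixels), "k1" (the pictures are not rectified: a ray, as slopes to the right and down, at radius r is drawn at 1 + k1 r^2 times it, then the intrinsics apply), "R" (3x3) and "t" (3): a world point X has camera coordinates R X + t. Camera axes: x right, y down, z forward; pixel columns grow to the right and rows downward; lengths in m; the calibration is good to about 2 mm. A picture is of the moment at which its call begins: read the wrist's pose just before it. camera_model takes no time and is no camera call; for the wrist camera it gives the pose at the moment of the call.
- ctrl.sign_off(): hands the job in, once; it reports no verdict.
The state is a dict: "time": time; "qpos": joint angles; "joint_velocities": joint speeds; "joint_torque": joint torques, N m; "tool_pos": TCP position; "orientation": TCP orientation; "wrist_force": force on the tool from outside, world axes, zero at the start; "wrist_torque": the same for the moment, N m; "opening": finger opening in m.
Only numpy, scipy, OpenCV 4.12 (cv2) and the standard library are available. Lean on these libraries where they do the work, as an engineer would, in place of code of your own. Each camera call takes 0.05 s, during which the arm holds its last target. There are 200 camera calls.

## Working session

There is one attempt and no reset: what is moved stays moved. The work goes in short steps, Python scripts to look and compute and a tool call to move; the robot and the scene stay as the last step left them, time stands still between calls to the robot, and variables do not carry over. Pictures are saved under pics/ and viewed, about 8 in all and at most 12, crops included, and the job is handed in when it is done.

Besides the shell and the picture viewer there is one more tool, called after ">>>" as name(argument=value, ...), one argument or row to a line, values as JSON. step_arm: Moves the arm, as the interface text tells. Its arguments: {"type":"object","properties":{"increments":{"type":"string"},"force":{"type":"number"}},"required":["increments"]}

```bash
mkdir -p pics; cat > h.py <<'E'
import numpy as np, cv2
from bench import ctrl
def grab(n,f):
    m=ctrl.camera_model(n); im=ctrl.grab_frame(n); cv2.imwrite(f'pics/{f}.png',im[:,:,::-1]); np.save(f'pics/{f}.npy',dict(m=m,im=im),allow_pickle=True); return im,m
def load(f):
    d=np.load(f'pics/{f}.npy',allow_pickle=True).item(); return d['im'],d['m']
def ray(m,u,v):
    f=200/np.tan(np.radians(m['vfov'])/2); d=np.array([(u-m['cx'])/f,(v-m['cy'])/f])
    s=d.copy()
    for _ in range(30): s=d/(1+m['k1']*(s@s))
    R=np.array(m['R']); t=np.array(m['t']); return -R.T@t, R.T@np.array([s[0],s[1],1.])
def onz(m,u,v,z):
    c,d=ray(m,u,v); return c+d*(z-c[2])/d[2]
def proj(m,X):
    f=200/np.tan(np.radians(m['vfov'])/2); c=np.array(m['R'])@np.array(X)+np.array(m['t']); s=c[:2]/c[2]; s=s*(1+m['k1']*(s@s)); return s*f+[m['cx'],m['cy']]
E
python3 - <<'E'
from h import *
for n in('scene','top'):
    im,m=grab(n,n+'0'); print(n,m)
print(ctrl.get_state())
E
```

```text
scene {'vfov': 45.83553592262576, 'cx': 319.46171248595846, 'cy': 200.66392928496327, 'k1': -0.12281332971002572, 'R': array([[ 0.45335402, -0.89123522,  0.01303503],
       [-0.49884978, -0.26582026, -0.82491726],
       [ 0.73866029,  0.36747704, -0.56510318]]), 't': array([-0.29806512,  0.27693357,  0.58576166])}
top {'vfov': 50.65984869319235, 'cx': 322.89054105175376, 'cy': 202.3750819739137, 'k1': -0.01977493220685384, 'R': array([[-0.02736243, -0.99946173, -0.01809813],
       [-0.98377459,  0.03013552, -0.17685985],
       [ 0.17731004,  0.01296516, -0.98406964]]), 't': array([-0.05078636,  0.50812688,  0.8504145 ])}
{'time': 0.1, 'qpos': array([-1.23912765e+00,  8.79068129e-02,  1.37212644e+00, -1.88707812e-05,
        1.68359649e+00, -1.03107551e-01]), 'joint_velocities': array([ 0.00066516, -0.00210667, -0.00345314,  0.00021013, -0.0002322 ,
        0.00146355]), 'joint_torque': array([ 2.17307192e-03, -3.53013074e+01, -3.14218462e+01, -1.79376698e-04,
        7.93296145e-03,  2.40955450e-05]), 'tool_pos': array([ 0.23151211, -0.49843374,  0.24423026]), 'orientation': array([-3.13956446e+00, -1.91011357e-04,  4.34773924e-01]), 'wrist_force': array([0.27617902, 0.20024203, 0.161762  ]), 'wrist_torque': array([ 0.0010124 ,  0.03080773, -0.04544738]), 'opening': 0.08511884791309521}
```

View pics/top0.png

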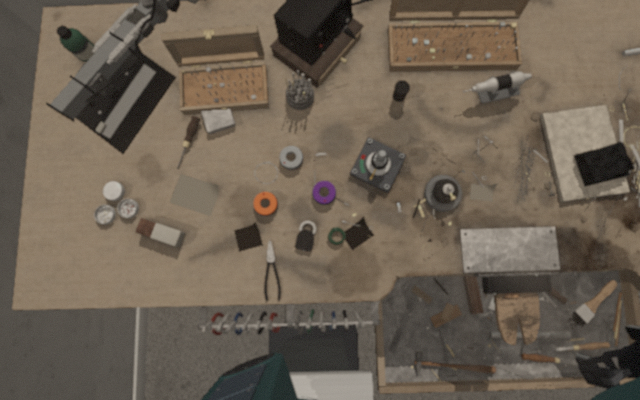

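View pics/scene0.png

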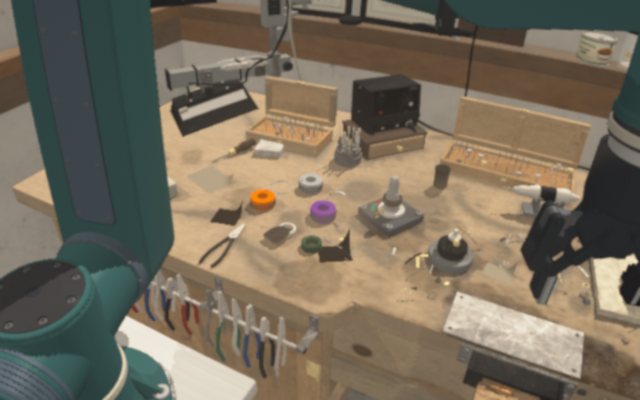

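Top view: the grey ring is at about (291,157), the fixture with the stud at (378,165), the orange and purple decoys at (265,204) and (324,193), the wax ring at (337,236), the loupe at (305,236) and the pliers at (272,270). Next I'll enlarge and compute.

```bash
python3 - <<'E'
from h import *
im,m=load('top0'); im2,m2=load('scene0')
a=cv2.resize(im[125:215,260:420],None,fx=4.9,fy=4.9,interpolation=cv2.INTER_CUBIC)[:290]
a=cv2.resize(im[130:205,265:425],(800,375),interpolation=cv2.INTER_CUBIC)
b=cv2.resize(im2[165:245,290:450],(440,220),interpolation=cv2.INTER_CUBIC)
b=cv2.resize(im2[168:240,285:445],(500,225),interpolation=cv2.INTER_CUBIC)
o=np.zeros((600,800,3),np.uint8); o[:375]=a; o[375:,:500]=b
cv2.imwrite('pics/crop0.png',o[:,:,::-1])
for z in(0,.022):print('ring',onz(m,291,157,z),'scene',onz(m2,311,183,z))
c,d=ray(m,379,155);c2,d2=ray(m2,394,180)
A=np.stack([d,-d2],1);s=np.linalg.lstsq(A,c2-c,rcond=None)[0];print('studtop',c+d*s[0],c2+d2*s[1])
print('fixture',onz(m,378,165,.016))
E
```

```text
ring [0.6215564  0.00474113 0.        ] scene [0.63017318 0.00727322 0.        ]
ring [0.61504892 0.00279642 0.022     ] scene [ 0.59933854 -0.00891622  0.022     ]
studtop [ 0.59560554 -0.18463574  0.08218183] [ 0.59820675 -0.19040524  0.08368163]
fixture [ 0.59212957 -0.18967627  0.016     ]
```

View pics/crop0.png

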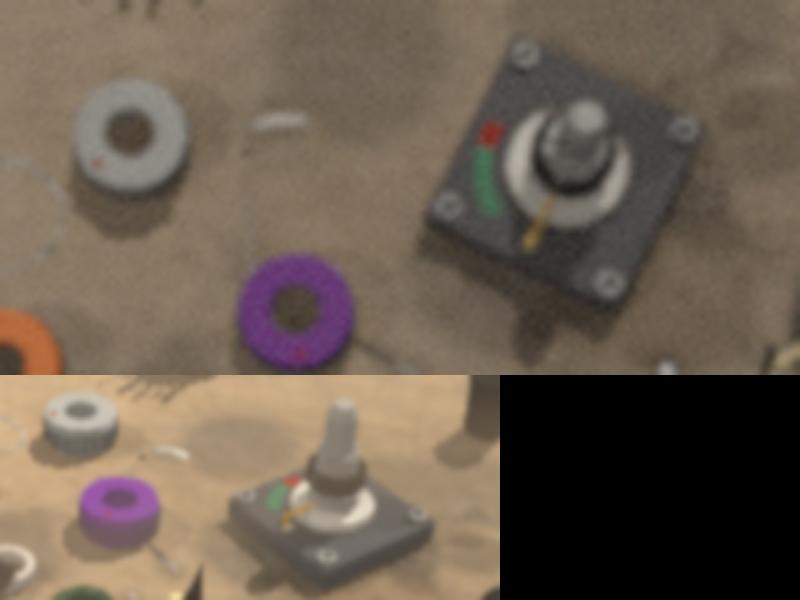

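>>> step_arm(
  increments="-1 0.039 -0.0211 0 0 0 0;-1 0.039 -0.0211 0 0 0 0;-1 0.039 -0.0211 0 0 0 0;-1 0.039 -0.0211 0 0 0 0;-1 0.039 -0.0211 0 0 0 0;-1 0.039 -0.0211 0 0 0 0;-1 0.039 -0.0211 0 0 0 0",
)

```text
time: 0.8
tool_pos: [0.4176, -0.2482, 0.2449]
orientation: [-3.141, 0.0, 0.435]
wrist_force: [1.0, -0.7, 0.1]
opening: 0.0852
```

>>> step_arm(
  increments="-1 0.039 -0.0211 0 0 0 0;-1 0.039 -0.0211 0 0 0 0;-1 0.039 -0.0211 0 0 0 0;-1 0.039 -0.0211 0 0 0 0;-1 0.039 -0.0211 0 0 0 0;-1 0.039 -0.0211 0 0 0 0;-1 0.039 -0.0211 0 0 0 0;-1 0 0 0 0 0 0;-1 0 0 0 0 0 0",
)

```text
time: 1.7
tool_pos: [0.6023, -0.0001, 0.244]
orientation: [-3.141, 0.002, 0.437]
wrist_force: [0.3, -0.4, -0.5]
opening: 0.0854
```

```bash
python3 - <<'E'
from h import *
s=ctrl.get_state(); print(s['tool_pos'],s['orientation'],s['qpos'])
im,m=grab('wrist','w1'); C=-np.array(m['R']).T@m['t']; print(C,m)
print(proj(m,[.613,.003,.022]),proj(m,[.596,-.187,.095]))
E
```

```text
[ 6.02331236e-01 -1.27749403e-04  2.44026760e-01] [-3.14092119e+00  2.45058039e-03  4.36759828e-01] [-9.39764195e-02  2.06286711e-01  1.23882674e+00 -6.66774058e-04
  1.69893251e+00  1.03997651e+00]
[0.67162827 0.03200727 0.37289247] {'vfov': 60.22667673014673, 'cx': 317.20595940644415, 'cy': 201.0443991928438, 'k1': -0.04962758017191029, 'R': array([[ 4.22069683e-01, -9.06563332e-01, -3.29141220e-04],
       [-8.64998380e-01, -4.02826865e-01,  2.99179409e-01],
       [-2.71357669e-01, -1.25989852e-01, -9.54196821e-01]]), 't': array([-0.25433458,  0.482289  ,  0.54209688])}
[318.82706777 159.64023859] [497.67250271 277.36028894]
```

View pics/w1.png

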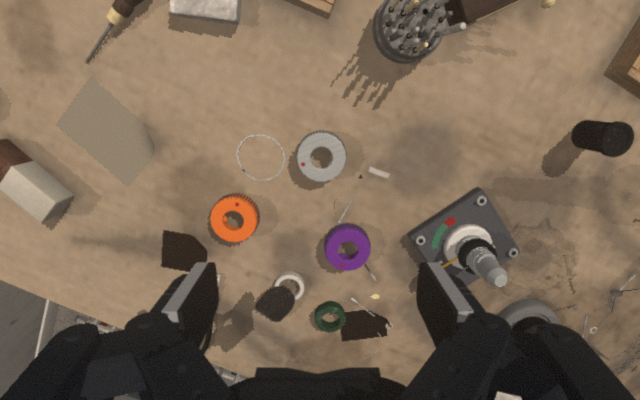

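Wrist view: ring at about (321,157), stud nose top at (501,279), three screw heads at (481,201), (420,240) and (513,253), fourth one hidden by a finger.

```bash
python3 - <<'E'
from h import *
im,m=load('w1'); hsv=cv2.cvtColor(im,cv2.COLOR_RGB2HSV)
def ringfit(hsv,x0,y0,r=40):
    mk=((hsv[:,:,1]<45)&(hsv[:,:,2]>85)).astype(np.uint8); w=np.zeros_like(mk); cv2.circle(w,(x0,y0),r,1,-1); mk*=w
    cs,h=cv2.findContours(cv2.morphologyEx(mk,cv2.MORPH_OPEN,np.ones((3,3))),cv2.RETR_CCOMP,cv2.CHAIN_APPROX_NONE)
    for c,hh in zip(cs,h[0]):
        if len(c)>25: yield cv2.fitEllipse(c),hh[3]
for e,p in ringfit(hsv,320,157,32):
    (u,v),ax,_=e; print('ring',(u,v),ax,p,onz(m,u,v,.022),onz(m,u,v,.011))
# screws
P=[onz(m,*p,.019) for p in((481,201),(420,240),(513,253))]; print(np.round(P,4)); print('fix ctr',(P[1]+P[2])/2,[np.linalg.norm(P[i]-P[j]) for i,j in((0,1),(0,2),(1,2))])
print('stud',onz(m,501,280,.095))
im2,m2=load('top0'); print('stud top cam',onz(m2,382.4,152.2,.095)); S=[onz(m2,265+a/5,130+b/5,.019) for a,b in((525,53),(685,128),(610,282),(447,205))]; print('fix top',np.mean(S,0))
a=cv2.resize(im[120:300,290:530],None,fx=3.3,fy=3.3,interpolation=cv2.INTER_CUBIC); cv2.imwrite('pics/w1c.png',a[:,:,::-1])
E
```

```text
ring (321.48822021484375, 155.75160217285156) (47.37285232543945, 50.11918258666992) -1 [0.61780466 0.00223384 0.022     ] [0.61611736 0.00130049 0.011     ]
ring (320.8000183105469, 157.06788635253906) (21.79979133605957, 22.93614959716797) 0 [0.61627384 0.00229483 0.022     ] [0.61453856 0.00136339 0.011     ]
[[ 0.6463 -0.1762  0.019 ]
 [ 0.5781 -0.1385  0.019 ]
 [ 0.6093 -0.2453  0.019 ]]
fix ctr [ 0.59371091 -0.19187582  0.019     ] [np.float64(0.07786272195578799), np.float64(0.07833386615430742), np.float64(0.11124237880978348)]
stud [ 0.59498903 -0.19150327  0.095     ]
stud top cam [ 0.59752913 -0.19021961  0.095     ]
fix top [ 0.59525313 -0.19025981  0.019     ]
```

View pics/w1c.png

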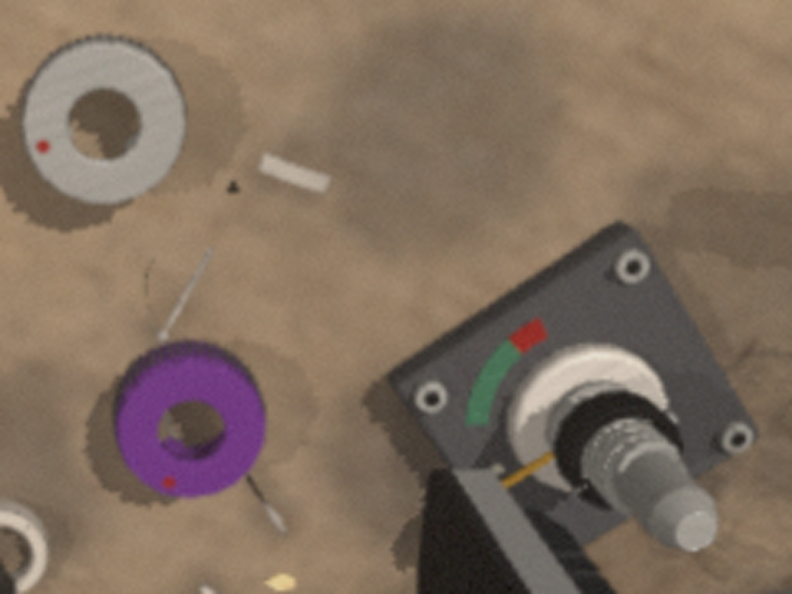

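>>> step_arm(
  increments="-1 0 0 0 0 0 -8.5;-1 0 0 0 0 0 -8.5;-1 0 0 0 0 0 -8.5;-1 0 0 0 0 0 -8.5;-1 0 0 0 0 0 -8.5;-1 0 0 0 0 0 -8.5;-1 0 0 0 0 0 -8.5;-1 0 0 0 0 0 -8.5;-1 0 0 0 0 0 -8.5;-1 0 0 0 0 0 -8.5",
)

```text
time: 2.75
tool_pos: [0.6016, -0.0028, 0.2456]
orientation: [-3.141, 0.001, 1.922]
wrist_force: [-0.1, -0.9, 0.2]
opening: 0.0855
```

>>> step_arm(
  increments="-0.6 0 0 0 0 0 -8.5;-0.6 0 0 0 0 0 -8.5;-0.6 0 0 0 0 0 -8.5;-0.6 0 0 0 0 0 -8.5;-0.6 0 0 0 0 0 -8.5;-0.6 0 0 0 0 0 -8.5;-0.6 0 0 0 0 0 -8.5;-0.6 0 0 0 0 0 -8.5;-0.6 0 0 0 0 0 -8.5;-0.6 0 0 0 0 0 -8.5",
)

```text
time: 3.75
tool_pos: [0.6016, -0.0028, 0.2456]
orientation: [-3.141, -0.0, -2.878]
wrist_force: [0.5, -0.2, 0.2]
opening: 0.0685
```

>>> step_arm(
  increments="-0.6 0 0 0 0 0 -8.5;-0.6 0 0 0 0 0 -8.5;-0.6 0 0 0 0 0 0;-0.6 0 0 0 0 0 0",
)

```text
time: 4.15
tool_pos: [0.6019, -0.0021, 0.2456]
orientation: [-3.141, -0.0, -2.589]
wrist_force: [-0.2, -0.7, 0.7]
opening: 0.0682
```

```bash
cat >> h.py <<'E'
from scipy.spatial.transform import Rotation as Ro
def info(target=None):
    s=ctrl.get_state(); R=Ro.from_euler('xyz',s['orientation']).as_matrix()
    print('t',round(s['time'],2),'p',s['tool_pos'].round(4),'rpy',s['orientation'].round(4),'q',s['qpos'].round(3),'F',s['wrist_force'].round(2),'M',s['wrist_torque'].round(3),'op',round(s['opening'],4))
    if target is not None: print('tool shift',(R.T@(np.array(target)-s['tool_pos'])).round(4))
    print('tilt fix deg', np.degrees(Ro.from_matrix(R.T@Ro.from_euler('xyz',[np.pi,0,s['orientation'][2]]).as_matrix()).as_rotvec()).round(2))
E
python3 -c "
from h import *
info([.6165,.002,.015])"
```

```text
t 4.15 p [ 0.6019 -0.0021  0.2456] rpy [-3.1412 -0.     -2.5895] q [-0.098  0.203  1.239 -0.     1.699 -2.22 ] F [-0.2  -0.72  0.66] M [ 0.015  0.004 -0.023] op 0.0682
tool shift [-0.0146 -0.004   0.2306]
tilt fix deg [-0.02 -0.    0.  ]
```

>>> step_arm(
  increments="-0.6 -0.0073 -0.002 0.035 0 0 0;-0.6 -0.0073 -0.002 0.035 0 0 0;-0.6 0 0 0.035 0 0 6;-0.6 0 0 0.025 0 0 0;-0.6 0 0 0 0 0 0;-0.6 0 0 0 0 0 0",
)

```text
time: 4.75
tool_pos: [0.6169, 0.003, 0.1156]
orientation: [3.142, -0.0, -2.691]
wrist_force: [0.4, 0.3, 0.7]
opening: 0.0685
```

```bash
python3 - <<'E'
from h import *
info([.6165,.002,.015])
im,m=grab('wrist','w2'); u,v=proj(m,[.6165,.002,.022]);print(u,v); s=ctrl.get_state()['tool_pos'];print('tcp ray pix at z.022',proj(m,[s[0],s[1],.022]))
hsv=cv2.cvtColor(im,cv2.COLOR_RGB2HSV)
mk=((hsv[:,:,1]<45)&(hsv[:,:,2]>85)).astype(np.uint8); w=np.zeros_like(mk); cv2.circle(w,(int(u),int(v)),60,1,-1); mk*=w
cs,h=cv2.findContours(cv2.morphologyEx(mk,cv2.MORPH_OPEN,np.ones((3,3))),cv2.RETR_CCOMP,cv2.CHAIN_APPROX_NONE)
for c,hh in zip(cs,h[0]):
    if len(c)>40: e=cv2.fitEllipse(c); print(e,hh[3],onz(m,*e[0],.022))
cv2.circle(im,(int(u),int(v)),3,(255,0,0),-1);cv2.imwrite('pics/w2v.png',im[:,:,::-1])
E
```

```text
t 4.75 p [0.6169 0.003  0.1156] rpy [ 3.1416e+00 -4.0000e-04 -2.6910e+00] q [-0.087  0.292  1.392 -0.     1.458 -2.108] F [0.35 0.25 0.72] M [-0.046 -0.019 -0.044] op 0.0685
tool shift [ 0.0007 -0.0007  0.1006]
tilt fix deg [ 0.   -0.02 -0.  ]
316.49338110574797 208.94983488012556
tcp ray pix at z.022 [316.98672568 211.19120734]
((316.5796203613281, 205.5889129638672), (70.40817260742188, 73.52079010009766), 84.40032196044922) -1 [0.61430649 0.00100832 0.022     ]
((316.78515625, 206.65847778320312), (30.706079483032227, 34.11186981201172), 104.04473876953125) 0 [0.61493426 0.00146584 0.022     ]
```

View pics/w2v.png

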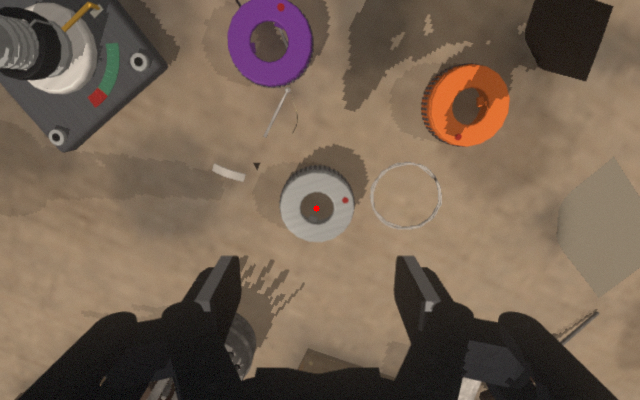

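Wrist view from the other side: ring at (317,207), clear of the fingers. The fixture is at upper left and the tube at (229,172) is clear of the jaw.

>>> step_arm(
  increments="-0.6 0.0016 -0.0004 0.04 0 0 0;-0.6 0 0 0.04 0 0 0;-0.6 0 0 0.015 0 0 0;-0.6 0 0 0.0055 0 0 0;-0.6 0 0 0 0 0 0;-0.6 0 0 0 0 0 0",
)

```text
time: 5.4
tool_pos: [0.6177, 0.0021, 0.0176]
orientation: [-3.139, 0.004, -2.689]
wrist_force: [-0.4, -1.0, -0.5]
opening: 0.0682
```

>>> step_arm(
  increments="1 0 0 0 0 0 0;1 0 0 0 0 0 0;1 0 0 0 0 0 0;1 0 0 0 0 0 0;1 0 0 0 0 0 0;1 0 0 0 0 0 0",
  force=80,
)

```text
time: 6.0
tool_pos: [0.6176, 0.0022, 0.0182]
orientation: [-3.139, 0.005, -2.689]
wrist_force: [-0.9, 0.1, 6.4]
opening: 0.049
```

```bash
python3 - <<'E'
from h import *
info([.6156,.0019,.015])
E
```

```text
t 6.0 p [0.6176 0.0022 0.0182] rpy [-3.1389  0.0045 -2.6893] q [-0.088  0.375  1.491 -0.     1.271 -2.111] F [-0.87  0.06  6.35] M [0.063 0.176 0.01 ] op 0.049
tool shift [0.0019 0.0006 0.0032]
tilt fix deg [-0.16  0.26 -0.  ]
```

>>> step_arm(
  increments="1 0 0 -0.003 0 0 0;1 0 0 -0.03 0 0 0;1 0 0 -0.04 0 0 0;1 0 0 -0.04 0 0 0;1 0 0 -0.04 0 0 0;1 0 0 0 0 0 0;1 0 0 0 0 0 0",
)

```text
time: 6.7
tool_pos: [0.6162, 0.0023, 0.1693]
orientation: [-3.14, 0.003, -2.689]
wrist_force: [0.1, 0.0, -2.3]
opening: 0.0494
```

```bash
python3 - <<'E'
from h import *
info([.595,-.1912,.168])
im,m=grab('wrist','w3'); s=ctrl.get_state(); print(proj(m,s['tool_pos']))
hsv=cv2.cvtColor(im,cv2.COLOR_RGB2HSV)
a=im[120:400,180:460]; cv2.imwrite('pics/w3v.png',cv2.resize(a,None,fx=2,fy=2)[:,:,::-1])
E
```

```text
t 6.7 p [0.6162 0.0023 0.1693] rpy [-3.1399e+00  2.6000e-03 -2.6893e+00] q [-0.088  0.257  1.326 -0.     1.556 -2.111] F [ 0.1   0.02 -2.31] M [-0.014  0.048  0.042] op 0.0494
tool shift [ 0.1036 -0.1647  0.0013]
tilt fix deg [-0.1   0.15 -0.  ]
[319.01685669 276.24806715]
```

View pics/w3v.png

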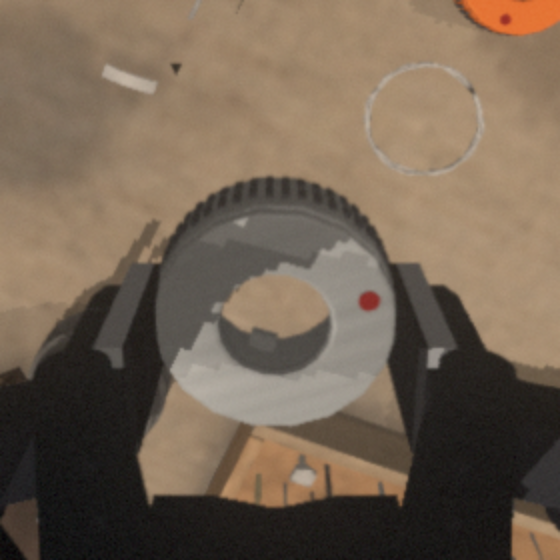

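The ring is gripped level. Its top-face centre is at crop (275,316), which is pixel (317.5,278).

```bash
python3 - <<'E'
from h import *
im,m=load('w3'); s=ctrl.get_state(); R=Ro.from_euler('xyz',s['orientation']).as_matrix()
c=onz(m,317.5,278,.1737); o=R.T@(c-s['tool_pos']); print(c,o)
for st in([.595,-.1912],[.5943,-.192]): print(R.T@(np.array([*st,c[2]])-c))
E
```

```text
[6.12711112e-01 4.64797541e-04 1.73700000e-01] [ 0.00301915 -0.00063665 -0.00668129]
[ 9.96849059e-02 -1.64657211e-01  1.82901346e-05]
[ 1.00664121e-01 -1.65070899e-01  1.91301060e-05]
```

>>> step_arm(
  increments="1 0.0203 -0.0330 0 0 0 0;1 0.0203 -0.0330 0 0 0 0;1 0.0203 -0.0330 0 0 0 0;1 0.0203 -0.0330 0 0 0 0;1 0.0203 -0.0330 0 0 0 0;1 0 0 0.02 0 0 0;1 0 0 0.02 0 0 0;1 0 0 0 0 0 0;1 0 0 0 0 0 0",
)

```text
time: 7.65
tool_pos: [0.5952, -0.1899, 0.1253]
orientation: [3.138, -0.003, -2.689]
wrist_force: [0.7, 0.4, -1.0]
opening: 0.0493
```

```bash
python3 - <<'E'
from h import *
info([.595,-.1912,.11])
im,m=grab('wrist','w4'); grab('top','t4'); im3,m3=grab('scene','s4')
o=np.zeros((560,800,3),np.uint8)
o[:,:500]=cv2.resize(im[120:400,195:445],None,fx=2,fy=2); o[:300,500:]=cv2.resize(im3[120:220,345:445],None,fx=3,fy=3)
it,mt=load('t4'); o[300:,500:]=cv2.resize(it[120:207,330:430],(300,260))
cv2.imwrite('pics/w4v.png',o[:,:,::-1])
E
```

```text
t 7.65 p [ 0.5952 -0.1899  0.1253] rpy [ 3.1377 -0.0034 -2.6892] q [-0.399  0.305  1.355 -0.     1.487 -2.423] F [ 0.69  0.37 -1.03] M [ 0.028 -0.055 -0.007] op 0.0493
tool shift [ 0.0007 -0.0012  0.0152]
tilt fix deg [ 0.22 -0.19 -0.  ]
```

View pics/w4v.png

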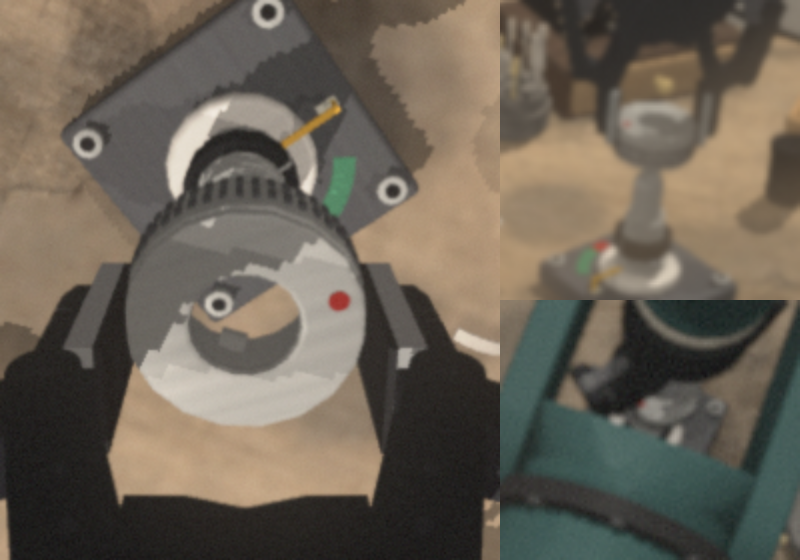

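Wrist view: all four screws are visible, the ring is level and held above the stud, and the nose is hidden just under the ring. The scene view shows the ring above the nose.

```bash
python3 - <<'E'
from h import *
im,m=load('w4')
P=np.array([onz(m,195+a/2,120+b/2,.0195) for a,b in((268,13),(392,191),(218,303),(87,144))]); print(P.round(4),P.mean(0),[np.linalg.norm(P[i]-P[i-1]) for i in range(4)])
c=onz(m,317.8,278,.130); print('ring',c)
s=ctrl.get_state();R=Ro.from_euler('xyz',s['orientation']).as_matrix()
print('shift fix-ring (same cam)',R.T@(np.array([*P.mean(0)[:2],c[2]])-c), 'ring in tool',R.T@(c-s['tool_pos']))
print('stud .595 proj ', R.T@(np.array([.595,-.1912,c[2]])-c))
# scene-cam check: ring top & stud axis in image
im3,m3=load('s4'); 
for X in ([.595,-.1912,.095],[.595,-.1912,.06],[*c]): print(proj(m3,X), (proj(m3,X)-[345,120])*3+[500,0])
E
```

```text
[[ 0.542  -0.2067  0.0195]
 [ 0.5791 -0.1381  0.0195]
 [ 0.6474 -0.1756  0.0195]
 [ 0.6107 -0.2442  0.0195]] [ 0.59482302 -0.1911259   0.0195    ] [np.float64(0.07825814564899353), np.float64(0.0779749100377208), np.float64(0.07795949176146044), np.float64(0.07778694910208274)]
ring [ 0.59149558 -0.19166219  0.13      ]
shift fix-ring (same cam) [-3.22666285e-03 -9.73709294e-04  4.32938780e-06] ring in tool [ 0.00559988  0.00118273 -0.00123869]
stud .595 proj  [-3.35337791e-03 -1.11778105e-03  4.63042412e-06]
[394.42565545 175.85900266] [648.27696635 167.57700798]
[392.61482069 191.1644844 ] [642.84446208 213.4934532 ]
[395.91020702 160.76480724] [652.73062107 122.29442171]
```

>>> step_arm(
  increments="1 -0.0012 -0.001 0.01 0 0 0;1 0 0 0.005 0 0 0;1 0 0 0.005 0 0 0;1 0 0 0.004 0 0 0;1 0 0 0 0 0 0",
)

```text
time: 8.3
tool_pos: [0.5975, -0.1906, 0.1027]
orientation: [3.14, -0.001, -2.689]
wrist_force: [-0.4, -0.3, -2.3]
opening: 0.0492
```

```bash
python3 -c "
from h import *
info([.595,-.1912,.078])"
```

```text
t 8.3 p [ 0.5975 -0.1906  0.1027] rpy [ 3.1402e+00 -1.3000e-03 -2.6893e+00] q [-0.399  0.323  1.378 -0.     1.442 -2.422] F [-0.45 -0.28 -2.34] M [ 0.005 -0.043  0.029] op 0.0492
tool shift [0.0024 0.0005 0.0247]
tilt fix deg [ 0.08 -0.08 -0.  ]
```

>>> step_arm(
  increments="1 0 0 0.005 0 0 0;1 0 0 0.005 0 0 0;1 0 0 0 0 0 0",
)

```text
time: 8.6
tool_pos: [0.5975, -0.1906, 0.0927]
orientation: [3.141, -0.001, -2.689]
wrist_force: [-0.5, -0.9, -1.4]
opening: 0.0491
```

>>> step_arm(
  increments="1 0 0 0.003 0 0 0;1 0 0 0.002 0 0 0;1 0 0 0 0 0 0",
)

```text
time: 8.9
tool_pos: [0.5978, -0.1907, 0.0883]
orientation: [3.141, -0.0, -2.689]
wrist_force: [-0.5, 1.2, -2.4]
opening: 0.0488
```

```bash
python3 -c "
from h import *
info([.595,-.1912,.078])"
```

```text
t 8.9 p [ 0.5978 -0.1907  0.0883] rpy [ 3.1411e+00 -4.0000e-04 -2.6893e+00] q [-0.399  0.334  1.394  0.     1.414 -2.422] F [-0.48  1.25 -2.35] M [ 0.16   0.156 -0.014] op 0.0488
tool shift [0.0027 0.0008 0.0103]
tilt fix deg [ 0.03 -0.02 -0.  ]
```

>>> step_arm(
  increments="1 0 0 0.002 0 0 0;1 0 0 0.002 0 0 0;1 0 0 0.001 0 0 0;1 0 0 0 0 0 0",
)

```text
time: 9.3
tool_pos: [0.5975, -0.1909, 0.0834]
orientation: [3.141, -0.001, -2.689]
wrist_force: [-3.1, 1.3, -0.6]
opening: 0.0491
```

```bash
python3 -c "
from h import *
info([.595,-.1912,.078])"
```

```text
t 9.3 p [ 0.5975 -0.1909  0.0834] rpy [ 3.1411e+00 -1.3000e-03 -2.6895e+00] q [-3.990e-01  3.380e-01  1.399e+00 -1.000e-03  1.406e+00 -2.422e+00] F [-3.07  1.27 -0.62] M [0.045 0.593 0.028] op 0.0491
tool shift [0.0023 0.0008 0.0054]
tilt fix deg [ 0.03 -0.07 -0.  ]
```

>>> step_arm(
  increments="1 0.0008 0.0008 0 0 0 0;1 0 0 0 0 0 0;1 0 0 0.002 0 0 0;1 0 0 0 0 0 0",
)

```text
time: 9.7
tool_pos: [0.5972, -0.1906, 0.0816]
orientation: [-3.141, 0.001, -2.689]
wrist_force: [-1.0, 0.7, -0.5]
opening: 0.0491
```

```bash
python3 -c "
from h import *
info([.595,-.1912,.078])"
```

```text
t 9.7 p [ 0.5972 -0.1906  0.0816] rpy [-3.1410e+00  5.0000e-04 -2.6894e+00] q [-0.399  0.337  1.404  0.     1.4   -2.422] F [-0.96  0.7  -0.55] M [-0.022  0.06  -0.028] op 0.0491
tool shift [0.0023 0.0004 0.0036]
tilt fix deg [-0.04  0.03 -0.  ]
```

>>> step_arm(
  increments="1 0 0 0.002 0 0 0;1 0 0 0 0 0 0;1 0 0 0.001 0 0 0;1 0 0 0 0 0 0",
)

```text
time: 10.1
tool_pos: [0.597, -0.1905, 0.0787]
orientation: [-3.141, 0.0, -2.689]
wrist_force: [0.1, -1.0, -1.4]
opening: 0.049
```

>>> step_arm(
  increments="1 0 0 0.001 0 0 0;1 0 0 0 0 0 0;1 0 0 0.001 0 0 0;1 0 0 0 0 0 0",
)

```text
time: 10.5
tool_pos: [0.5969, -0.1904, 0.0766]
orientation: [3.141, -0.0, -2.689]
wrist_force: [0.4, -0.2, -0.4]
opening: 0.0492
```

```bash
python3 -c "
from h import *
info([.595,-.1912,.078])"
```

```text
t 10.5 p [ 0.5969 -0.1904  0.0766] rpy [ 3.1415e+00 -2.0000e-04 -2.6893e+00] q [-0.399  0.341  1.409 -0.     1.392 -2.422] F [ 0.37 -0.18 -0.35] M [0.025 0.004 0.013] op 0.0492
tool shift [ 0.002   0.0001 -0.0014]
tilt fix deg [ 0.01 -0.01 -0.  ]
```

>>> step_arm(
  increments="1 0 0 0.001 0 0 0;1 0 0 0 0 0 0;1 0 0 0.001 0 0 0;1 0 0 0 0 0 0",
)

```text
time: 10.9
tool_pos: [0.5972, -0.1905, 0.0759]
orientation: [-3.141, 0.001, -2.689]
wrist_force: [-1.9, 1.0, 3.9]
opening: 0.0494
```

>>> step_arm(
  increments="1 0 0 0.001 0 0 0;1 0 0 0 0 0 0",
)

```text
time: 11.1
tool_pos: [0.5973, -0.1905, 0.0757]
orientation: [-3.14, 0.001, -2.689]
wrist_force: [-3.5, 1.7, 7.1]
opening: 0.049
```

>>> step_arm(
  increments="1 0 0 0.001 0 0 0;1 0 0 0 0 0 0",
)

```text
time: 11.3
tool_pos: [0.5974, -0.1905, 0.0756]
orientation: [-3.14, 0.001, -2.689]
wrist_force: [-3.5, 1.3, 10.1]
opening: 0.0489
```

>>> step_arm(
  increments="1 0.0006 0.0004 0 0 0 0;1 0 -0.0003 0.00033 0 0 8;1 0 -0.0003 0.00033 0 0 8;1 0 -0.0003 0.00033 0 0 8;1 0 0 0 0 0 0",
)

```text
time: 11.8
tool_pos: [0.5972, -0.1924, 0.0748]
orientation: [-3.139, 0.003, -3.11]
wrist_force: [-4.0, -0.0, 8.9]
opening: 0.049
```

```bash
python3 -c "
from h import *
info()"
```

```text
t 11.8 p [ 0.5972 -0.1924  0.0748] rpy [-3.1386e+00  2.7000e-03 -3.1105e+00] q [-4.010e-01  3.420e-01  1.412e+00 -2.000e-03  1.384e+00 -2.003e+00] F [-3.95 -0.03  8.94] M [-0.114  0.639  0.068] op 0.049
tilt fix deg [-0.17  0.16 -0.  ]
```

>>> step_arm(
  increments="1 0.0006 0 0 0 0 0;1 0 -0.0003 0.00033 0 0 8;1 0 -0.0003 0.00033 0 0 8;1 0 -0.0003 0.00033 0 0 8;1 0 -0.0003 0.00033 0 0 8;1 0 0 0 0 0 0",
)

```text
time: 12.4
tool_pos: [0.5966, -0.1936, 0.0736]
orientation: [-3.141, 0.004, 2.614]
wrist_force: [-2.7, 0.7, 9.6]
opening: 0.0493
```

```bash
python3 -c "
from h import *
info()"
```

```text
t 12.4 p [ 0.5966 -0.1936  0.0736] rpy [-3.1406  0.0045  2.6141] q [-0.403  0.342  1.414 -0.002  1.381 -1.446] F [-2.68  0.69  9.62] M [-0.121  0.59   0.049] op 0.0493
tilt fix deg [-0.06  0.26 -0.  ]
```

>>> step_arm(
  increments="1 0 -0.0003 0.00033 0 0 8;1 0 -0.0003 0.00033 0 0 8;1 0 -0.0003 0.00033 0 0 8;1 0 -0.0003 0.00033 0 0 8;1 0 -0.0003 0.00033 0 0 8;1 0 0 0 0 0 0",
)

```text
time: 13.0
tool_pos: [0.5952, -0.1946, 0.0718]
orientation: [3.14, 0.004, 1.916]
wrist_force: [-3.9, -0.8, 10.1]
opening: 0.0493
```

```bash
python3 -c "
from h import *
info()"
```

```text
t 13.0 p [ 0.5952 -0.1946  0.0718] rpy [3.1403 0.0036 1.916 ] q [-0.406  0.342  1.418 -0.002  1.378 -0.751] F [-3.88 -0.78 10.12] M [-0.059  0.746  0.035] op 0.0493
tilt fix deg [0.08 0.21 0.  ]
```

>>> step_arm(
  increments="1 0.0002 -0.0009 0.00033 0 0 8;1 0 -0.0003 0.00033 0 0 8;1 0 -0.0003 0.00033 0 0 8;1 0 -0.0003 0.00033 0 0 8;1 0 0 0 0 0 0",
)

```text
time: 13.5
tool_pos: [0.5938, -0.1947, 0.0705]
orientation: [3.138, 0.002, 1.357]
wrist_force: [-3.0, -0.4, 10.1]
opening: 0.0489
```

```bash
python3 -c "
from h import *
info()"
```

```text
t 13.5 p [ 0.5938 -0.1947  0.0705] rpy [3.1376e+00 1.9000e-03 1.3574e+00] q [-4.070e-01  3.400e-01  1.423e+00 -1.000e-03  1.374e+00 -1.930e-01] F [-3.   -0.37 10.12] M [0.014 0.544 0.028] op 0.0489
tilt fix deg [0.23 0.11 0.  ]
```

>>> step_arm(
  increments="1 0 -0.0003 0.00033 0 0 8;1 0 -0.0003 0.00033 0 0 8;1 0 -0.0003 0.00033 0 0 8;1 0 -0.0003 0.00033 0 0 8;1 0 0 0 0 0 0",
)

```text
time: 14.0
tool_pos: [0.5928, -0.1941, 0.0692]
orientation: [3.137, -0.001, 0.799]
wrist_force: [-2.9, -0.6, 9.2]
opening: 0.0489
```

```bash
python3 -c "
from h import *
info()"
```

```text
t 14.0 p [ 0.5928 -0.1941  0.0692] rpy [ 3.1371e+00 -7.0000e-04  7.9900e-01] q [-4.070e-01  3.390e-01  1.428e+00 -1.000e-03  1.370e+00  3.650e-01] F [-2.85 -0.6   9.21] M [0.101 0.505 0.08 ] op 0.0489
tilt fix deg [ 0.25 -0.04 -0.  ]
```

>>> step_arm(
  increments="1 0 -0.0003 0.00033 0 0 8;1 0 -0.0003 0.00033 0 0 8;1 0 -0.0003 0.00033 0 0 8;1 0 -0.0003 0.00033 0 0 8;1 0 0 0 0 0 0",
)

```text
time: 14.5
tool_pos: [0.5927, -0.1935, 0.0685]
orientation: [3.137, -0.004, 0.241]
wrist_force: [-2.1, -0.6, 10.6]
opening: 0.0493
```

```bash
python3 -c "
from h import *
info()"
```

```text
t 14.5 p [ 0.5927 -0.1935  0.0685] rpy [ 3.1371 -0.0042  0.2406] q [-4.060e-01  3.380e-01  1.431e+00 -1.000e-03  1.367e+00  9.250e-01] F [-2.13 -0.55 10.64] M [0.073 0.432 0.052] op 0.0493
tilt fix deg [ 0.26 -0.24 -0.  ]
```

>>> step_arm(
  increments="1 0 -0.0003 0.00033 0 0 8;1 0 -0.0003 0.00033 0 0 8;1 0 -0.0003 0.00033 0 0 8;1 0 0 0 0 0 0",
)

```text
time: 14.9
tool_pos: [0.593, -0.1924, 0.0684]
orientation: [3.139, -0.007, -0.178]
wrist_force: [-3.0, 0.9, 13.2]
opening: 0.0491
```

```bash
python3 -c "
from h import *
info()"
```

```text
t 14.9 p [ 0.593  -0.1924  0.0684] rpy [ 3.1393 -0.0067 -0.1778] q [-4.040e-01  3.370e-01  1.432e+00 -1.000e-03  1.366e+00  1.344e+00] F [-2.96  0.9  13.2 ] M [0.224 0.478 0.191] op 0.0491
tilt fix deg [ 0.13 -0.38 -0.  ]
```

>>> step_arm(
  increments="1 0 -0.0003 -0.0005 0 0 8;1 0 -0.0003 0 0 0 8;1 0 -0.0003 0 0 0 8;1 0 0 0 0 0 0",
)

```text
time: 15.3
tool_pos: [0.5928, -0.1912, 0.0684]
orientation: [-3.141, -0.006, -0.596]
wrist_force: [-3.5, 0.4, 12.5]
opening: 0.049
```

```bash
python3 -c "
from h import *
info()
im,m=grab('wrist','w5');im3,_=grab('scene','s5')
o=np.zeros((560,800,3),np.uint8)
o[:,:500]=cv2.resize(im[60:340,180:430],None,fx=2,fy=2); o[:300,500:]=cv2.resize(im3[150:250,345:445],None,fx=3,fy=3)
cv2.imwrite('pics/w5v.png',o[:,:,::-1])"
```

```text
t 15.3 p [ 0.5928 -0.1912  0.0684] rpy [-3.1412 -0.0055 -0.596 ] q [-4.030e-01  3.370e-01  1.432e+00 -1.000e-03  1.367e+00  1.764e+00] F [-3.51  0.45 12.5 ] M [0.156 0.543 0.431] op 0.049
tilt fix deg [-0.02 -0.32  0.  ]
```

View pics/w5v.png

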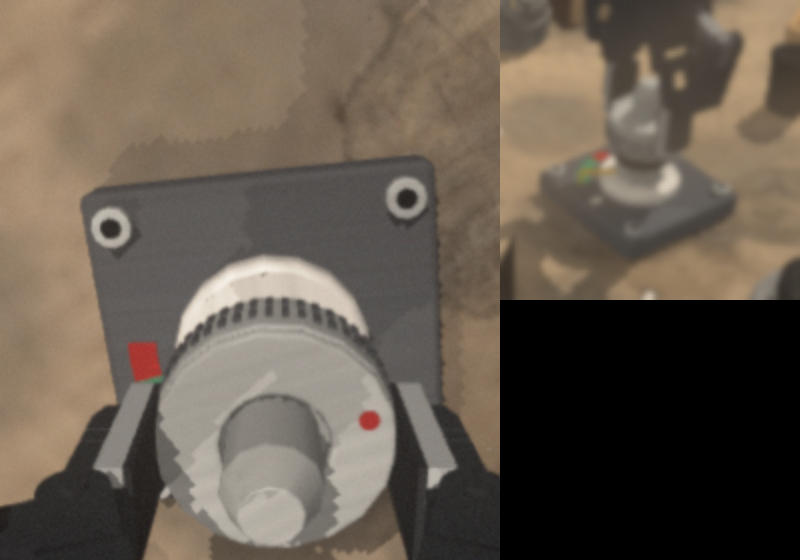

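Scene inset: the yellow pointer is now at the green band near (590,172), short of the red. The ring is seated level. The torque reading of 0.43 N m puts it just inside green, so I'll go 16° further to mid-band.

>>> step_arm(
  increments="1 0 -0.0003 0 0 0 8;1 0 -0.0003 0 0 0 8;1 0 0 0 0 0 0;1 0 0 0 0 0 0",
)

```text
time: 15.8
tool_pos: [0.5929, -0.1907, 0.0683]
orientation: [-3.14, -0.005, -0.873]
wrist_force: [-4.0, 1.2, 12.8]
opening: 0.0491
```

```bash
python3 - <<'E'
from h import *
info()
im3,m3=grab('scene','s6')
cv2.imwrite('pics/s6v.png',cv2.resize(im3[185:245,355:435],None,fx=8,fy=8,interpolation=cv2.INTER_CUBIC)[:,:,::-1])
hsv=cv2.cvtColor(im3,cv2.COLOR_RGB2HSV).astype(int)[185:245,355:435]
c=np.array([.5946,-.1913])
def ang(mk):
    v,u=np.nonzero(mk); P=np.array([onz(m3,a+355,b+185,.018)[:2]-c for a,b in zip(u,v)]); r=np.hypot(*P.T); P=P[(r>.025)&(r<.055)]; return np.degrees(np.arctan2(P[:,1],P[:,0])).round(0),len(P)
for n,mk in(('yel',(hsv[...,0]>14)&(hsv[...,0]<32)&(hsv[...,1]>110)),('grn',(hsv[...,0]>40)&(hsv[...,0]<90)&(hsv[...,1]>70)),('red',((hsv[...,0]<8)|(hsv[...,0]>172))&(hsv[...,1]>120))):
    a,k=ang(mk); print(n,k,np.sort(a))
E
```

```text
t 15.8 p [ 0.5929 -0.1907  0.0683] rpy [-3.1402 -0.0049 -0.8726] q [-4.020e-01  3.370e-01  1.432e+00 -1.000e-03  1.368e+00  2.042e+00] F [-4.01  1.19 12.82] M [0.126 0.64  0.489] op 0.0491
tilt fix deg [-0.08 -0.28  0.  ]Traceback (most recent call last):
  File "<stdin>", line 10, in <module>
  File "<stdin>", line 8, in ang
TypeError: hypot() takes from 2 to 3 positional arguments but 0 were given
```

View pics/s6v.png

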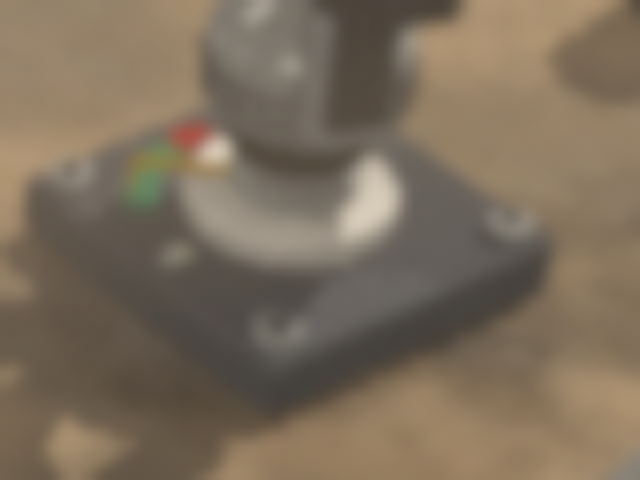

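The pointer tip, at crop (150,150), lies on the green band, past its middle and short of the red at (190,135). Its torque is about 0.5 N m. Now I'll relieve the downward pressure and let go.

>>> step_arm(
  increments="1 0 0 -0.003 0 0 0;1 0 0 0 0 0 0;-1 0 0 0 0 0 0;-1 0 0 0 0 0 0;-1 0 0 0 0 0 0;-1 0 0 0 0 0 0;-1 0 0 0 0 0 0;-1 0 0 0 0 0 0",
)

```text
time: 16.65
tool_pos: [0.5916, -0.1899, 0.0673]
orientation: [3.142, 0.0, -0.874]
wrist_force: [-0.4, -1.2, 0.2]
opening: 0.085
```

>>> step_arm(
  increments="-1 0 0 -0.01 0 0 0;-1 0 0 -0.02 0 0 0;-1 0 0 -0.04 0 0 0;-1 0 0 -0.04 0 0 0;-1 0 0 -0.04 0 0 0;-1 0 0 0 0 0 0;-1 0 0 0 0 0 0",
)

```text
time: 17.35
tool_pos: [0.5923, -0.1902, 0.2201]
orientation: [-3.139, -0.004, -0.874]
wrist_force: [-0.0, -0.1, -0.1]
opening: 0.0853
```

```bash
python3 - <<'E'
from h import *
info()
im,m=grab('wrist','w7');im3,_=grab('scene','s7')
o=np.zeros((600,800,3),np.uint8)
o[:400,:640]=im; o[400:,:400]=cv2.resize(im3[185:245,345:465],(400,200)); o[400:,400:720]=cv2.resize(im3[140:265,190:390],(320,200))
cv2.imwrite('pics/w7v.png',o[:,:,::-1])
E
```

```text
t 17.35 p [ 0.5923 -0.1902  0.2201] rpy [-3.1395 -0.0043 -0.8742] q [-0.402  0.251  1.233 -0.     1.654  2.043] F [-0.04 -0.12 -0.13] M [-0.029  0.019 -0.008] op 0.0853
tilt fix deg [-0.12 -0.25  0.  ]
```

View pics/w7v.png

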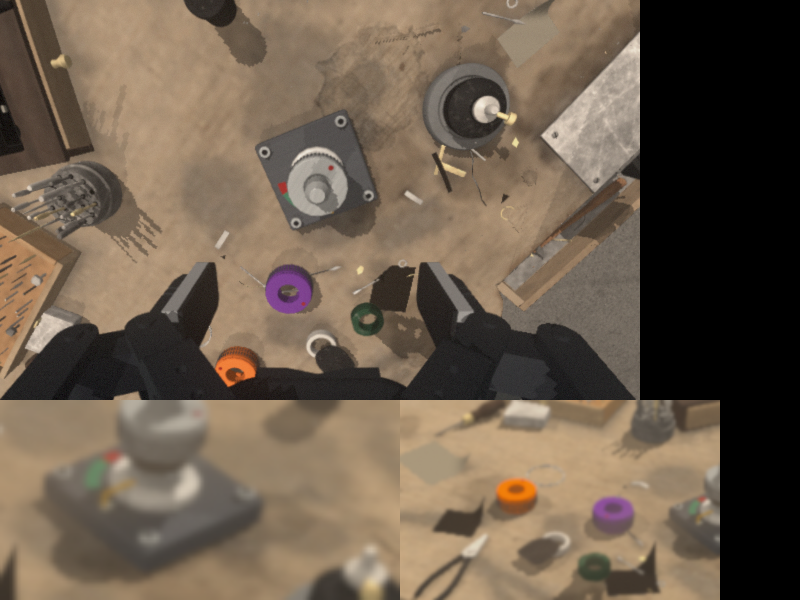

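Wrist view: the ring sits level on the stud at (317,185). The red dot turned back about 46° (0.8 rad) on release, which matches the wind-up, so the ring stayed snug. The pointer is back at the white mark, the bystanders look unmoved, and the gripper is clear.

```bash
python3 -c "
from h import *
print(ctrl.sign_off())"
```

```text
the job is handed in; nothing more can be done
None
```

I gauged the stud with the grey ring and handed the job in at about 17.4 s of the 72 s allowed. I picked up the ring, set it over the nose and screwed it clockwise. It met the collar after roughly 175° of turning, where it stopped descending and the torque began to rise.

- **Wind-up:** I turned the ring on until the pointer was in the green band. The last picture before release showed the pointer past the middle of the band and short of the red. The wrist moment then read 0.49 N m.
- **After release:** the pointer was back at the white mark and the ring sat level on the collar. Its red dot had sprung back about 46° (0.8 rad), in line with the wind-up, so I take it to be snug. The wrist force was about zero with the gripper clear.
- **Bystanders:** the pliers, loupe and wax ring look unmoved in the last pictures. I checked that by eye only.
- **Disagreements:**
  - My script to measure the pointer angle from colours failed, so I judged the band by eye.
  - The moment of 0.49 N m suggests about 0.7 rad, while the picture suggested slightly more. Both are in green.
  - The measured tool position varied by 1 to 2 mm between readings. Because of that, I corrected the centring on the nose from the side forces.

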